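Set equal wheel slots in a bench wheel cradle with a spacer gauge

TASK

Set both slots of the wheel cradle to the width of the wider spacer gauge, the one with the thick block. Holding the gauge by its grip rib, lower it over the middle divider with its block in the slot on the fixed end board's side, draw the divider along with the gauge's lip until the block comes up to the fixed end board, and lift it straight out; then step the gauge on to the far divider and draw that one up to the middle divider in the same way, without pushing the middle divider out of place. Finish with the gauge stood upright on its feet on the bench, let go.

Things in the scene. Friction and masses are not known exactly. Their poses are not given: they have to be found in the camera images.
- end_top (a point): Top centre of the cradle's fixed end board. The cradle (plywood base 130 x 340 mm, rails' top 20 mm above the bench, fixed) carries three like brown boards in a row, each 110 mm wide (x), 20 mm thick (y), tops 90 mm above the bench. The fixed one, at the -y end, has steel angle brackets outside. This point's +y runs along the row to the sliding dividers; z up.
- mid_top (a point): Top centre of the middle divider, the first sliding board; size and axes as the fixed board. It slides along the row only, needs about 5 N to move and stays where it is left. The slot between it and the fixed board starts 68 to 98 mm wide; slot width = centre distance less 20 mm.
- far_top (a point): Top centre of the far divider, the second sliding board; size, axes and stiffness as the middle one. The slot between these two starts at least 68 mm wide. With the gauge's feet held 52 mm above the bench, its bridge clears the boards' tops by 7 mm; pulled by the lip until the block meets the board before, it leaves a slot of 53 mm.
- gauge_grip (a point): Grip rib centre of the wide gauge (plywood, 0.2 kg), 75 mm above its feet. Rib: 24 mm in y, 60 in x, 57 to 93 above the feet; bridge's underside at 45. Under it, 70 mm long in x: block at y -35.5 to 11.5 mm (47 thick; the other gauge's is 25), pocket 11.5 to 37.5, then a 5 mm lip, its lowest 22 mm flared to y 53 at the mouth. Its +y (block to lip) starts within 0.6 rad of the row's +y.

How it is judged:
On the way, in this order (a step that is already met when the one before it is completed fails the run):
1. with the gauge down over the middle divider, the first slot is set (y of mid_top in the frame of end_top between 0.06 and 0.082 m and y of gauge_grip in the frame of mid_top between -0.042 and -0.012 m and z of gauge_grip in the frame of mid_top below 0.06 m), for 0.1 s.
2. with the gauge down over the far divider, the second slot is set and the first still is (y of mid_top in the frame of end_top between 0.06 and 0.082 m and y of far_top in the frame of mid_top between 0.06 and 0.082 m and y of gauge_grip in the frame of far_top between -0.042 and -0.012 m and z of gauge_grip in the frame of far_top below 0.06 m), for 0.1 s.
At the end, for the whole second after the job is handed in: Both slots are 40 to 62 mm wide (board centres 60 to 82 mm apart), and the wide gauge stands upright (within 10 degrees) and at rest on its feet on the bench, not on the cradle, released (y of mid_top in the frame of end_top between 0.06 and 0.082 m and y of far_top in the frame of mid_top between 0.06 and 0.082 m and height (world z) of gauge_grip between 0.067 and 0.085 m and angle between gauge_grip's own z axis and vertical below 0.17 rad and linear speed of gauge below 0.02 m/s); the robot touches nothing.
It also fails if it takes over 51 s, if anything falls off the work surface, if the arm or the gripper's body presses on something with over 40 N, if the wrist force passes 120 N, or if a joint passes its speed limit or range.

ROBOT

A 6-joint arm with a two-finger parallel gripper is mounted at the origin on the work surface. World frame = base frame: x ahead of the robot, y to its left, z up, the work surface at z = 0. Lengths are in m, angles in rad, forces in N, time in s.
With the tool pointing down it reaches from about 0.35 to 0.85 m from the base axis. Payload 8.1 kg.
Tool frame: the origin (TCP) lies at the very end of the fingers, on their centre line; the grasp point (between the pads) lies robot.hold_point_z behind it (robot.hold_point_z is the distance from the TCP to the grasp point, in m); z points along the fingers, y is the direction in which the jaws open and shut (so a half turn about z gives the same grasp; the last joint's range is limited). The gripper opens to 93 mm and grips with 3 to 60 N. Pads are 15 mm wide; open, the fingers measure 128 mm over their backs; the gripper's body (75 mm by 188 mm) begins 65 mm behind the grasp point.
Start: joints at [-0.085, 0.13, 1.488, -0, 1.523, -0.085], TCP at [0.6, 0, 0.219] pointing down, gripper open.
Joint ranges: [-2.96, 2.96], [-0.89, 2.26], [0.02, 2.5], [-1.34, 4.48], [0, 2.73], [-2.66, 2.66]. Speed limits (rad/s): [2.39, 2.39, 2.79, 3.14, 3.14, 3.14].

INTERFACE

Orientations are given as a rotation vector (axis times angle).
In Python, from plant import robot, cams gives the robot as it stands. The module is installed in compiled form; this text tells all that it offers.
- The arm moves only by the tool step_arm, never from a script. Its argument "deltas" is a list of rows, each an object with "offset": the shift along the tool's x, y, z in cm, a list of three; "roll": the turn about the tool's z in rad. In form: [{"offset": [x, y, z], "roll": roll}, ...]. A call has 1 to 12 rows; each row shifts and turns the commanded pose from where the row before left it, along the tool's axes as they then stand; what a row does not reach is not made up. A row lasts 1/8 s, in which the tool goes at most 62.5 mm and 10.7 degrees, less where a joint would pass 70% of its speed; a pose out of reach is approached as far as the arm can. A call with a gripper value outside its range is refused whole. "fingers" is the finger opening in cm, from 0 to 9.3, set as the call begins (left out, the last holds). The fingers move at their own pace and stop on an object; "grip_force" is the grip in N (left out, the last holds). Time passes only in rows, so rows that do not move let the fingers close. It gives the time, the measured TCP pose, the force and the opening at its end, in the units of the state.
- robot.read_state(): the state, without advancing time (a new reading comes with each control period).
- cams.read_camera(name): name is "scene" or "side" or "wrist"; returns a dict with "pixels" (400x640x3 uint8, red, green, blue), "fx", "fy", "cx", "cy" (pixels), "extrinsics" (4x4, takes a point from world to camera coordinates). Camera axes: x right, y down, z forward; pixel columns grow to the right and rows downward; lengths in m; the calibration is good to about 2 mm. A picture is of the moment at which its call begins. There is no depth.
- robot.close_job(): hands the job in, once; it reports no verdict.
Trained networks look in a picture, given as the dict that the camera call returned (one of the last four; its "shot" number tells which), for a name from the list of things; names that differ only in an ending like _2 or _b are one class to them, and where a whole thing is asked for, a point or a joint stands for the part that bears it (a point fixed in the world has none). Each returns a list of dicts, best first, with "score" (0 to 1); they miss things now and then, are a little off and sometimes report something else, mostly with a low value. They report only what shows in the picture. A call takes as long as a camera call.
- cams.boxes_of(picture, thing): "xy" ([column, row] in pixels, amid what is visible of it).
- cams.silhouettes(picture, thing): "mask" (400x640 bool, what is visible of it) and "xy" ([column, row] in pixels, amid what is visible of it).
- cams.pinpoint(picture, thing): "xy" ([column, row] in pixels: a listed point, or the origin of a listed thing).
The state is a dict: "t": time; "q": joint angles; "dq": joint speeds; "joint_torque": joint torques, N m; "tool_pos": TCP position; "orientation": TCP orientation; "force": force on the tool from outside, world axes, zero at the start; "wrist_torque": the same for the moment, N m; "opening": finger opening in m.
Only numpy, scipy, OpenCV 4.12 (cv2) and the standard library are available. Lean on these libraries where they do the work, as an engineer would, in place of code of your own. Each camera call takes 0.05 s, during which the arm holds its last target. There are 200 camera calls.

## Working session

There is one attempt and no reset: what is moved stays moved. The work goes in short steps, Python scripts to look and compute and a tool call to move; the robot and the scene stay as the last step left them, time stands still between calls to the robot, and variables do not carry over. Pictures are saved under pics/ and viewed, about 8 in all and at most 12, crops included, and the job is handed in when it is done.

Besides the shell and the picture viewer there is one more tool, called after "Emit:" by a JSON object that holds its "op" and its "data", one argument or row to a line. step_arm: Moves the arm, as the interface text tells. Its arguments: {"type":"object","properties":{"deltas":{"type":"array"},"fingers":{"type":"number"},"grip_force":{"type":"number"}},"required":["deltas"]}

```bash
mkdir -p pics; cat > h.py <<'E'
import numpy as np, cv2
from scipy.spatial.transform import Rotation as R
from plant import robot, cams
def tri(obs):
    # obs: list of (pic, uv) -> least-squares point
    A=[];b=[]
    for p,(u,v) in obs:
        E=np.array(p["extrinsics"]);
        x=(u-p["cx"])/p["fx"]; y=(v-p["cy"])/p["fy"]
        for r in (E[0]-x*E[2],E[1]-y*E[2]): 
            A.append(r[:3]);b.append(-r[3])
    s=np.linalg.lstsq(np.array(A),np.array(b),rcond=None); return s[0], s[1]
def proj(p,X):
    c=np.array(p["extrinsics"])@np.append(X,1); return np.array([p["cx"]+p["fx"]*c[0]/c[2],p["cy"]+p["fy"]*c[1]/c[2]])
def onz(p,uv,z):
    E=np.array(p["extrinsics"]);d=E[:3,:3].T@np.array([(uv[0]-p["cx"])/p["fx"],(uv[1]-p["cy"])/p["fy"],1]);o=-E[:3,:3].T@E[:3,3]
    return o+d*(z-o[2])/d[2]
def save(p,n): cv2.imwrite(f"pics/{n}.png",cv2.cvtColor(p["pixels"],cv2.COLOR_RGB2BGR))
T=["end_top","mid_top","far_top","gauge_grip"]
E
python3 - <<'E'
from h import *
np.set_printoptions(precision=4,suppress=True)
print(robot.hold_point_z); s=robot.read_state(); print(s["t"],s["tool_pos"],s["orientation"],s["force"],s["opening"])
P={n:cams.read_camera(n) for n in ["scene","side","wrist"]}
D={}
for n,p in P.items():
    save(p,n+"0")
    for t in T:
        r=cams.pinpoint(p,t); D[n,t]=r
        print(n,t,[(np.round(a["xy"],1).tolist(),round(a["score"],2)) for a in r[:4]])
for t in T:
    if D["scene",t] and D["side",t]: print(t,tri([(P[n],D[n,t][0]["xy"]) for n in ("scene","side")]))
    for n,z in (("scene",.09),("side",.09),("wrist",.09)):
        for a in D[n,t][:2]: print("  onz",n,onz(P[n],a["xy"],.075 if t=="gauge_grip" else z))
im=np.hstack([P["scene"]["pixels"],P["side"]["pixels"]]);im=cv2.resize(im,(1280,400))
im=np.vstack([P["scene"]["pixels"],P["side"]["pixels"]])
cv2.imwrite("pics/both0.png",cv2.cvtColor(cv2.resize(im,(480,600)),cv2.COLOR_RGB2BGR))
E
```

```text
0.0188
0.0 [0.5994 0.0001 0.2176] [-2.2205 -2.2204  0.0019] [0.4722 0.0029 0.0458] 0.0931211481262395
scene end_top [([218.2, 213.1], 0.85)]
scene mid_top [([263.8, 231.7], 0.6)]
scene far_top [([327.4, 246.3], 0.93)]
scene gauge_grip [([288.7, 177.9], 0.79)]
side end_top [([358.9, 154.8], 0.56)]
side mid_top [([326.6, 178.4], 0.83)]
side far_top [([275.1, 209.0], 0.89)]
side gauge_grip [([420.1, 207.2], 0.9), ([357.3, 153.9], 0.72)]
wrist end_top [([322.1, 341.6], 0.92)]
wrist mid_top [([335.9, 260.5], 0.7)]
wrist far_top [([352.9, 134.6], 0.57)]
wrist gauge_grip []
end_top (array([ 0.6039, -0.1767,  0.0851]), array([0.]))
  onz scene [ 0.6075 -0.175   0.09  ]
  onz side [ 0.5996 -0.1687  0.09  ]
  onz wrist [ 0.6051 -0.1695  0.09  ]
mid_top (array([ 0.615 , -0.0763,  0.0793]), array([0.]))
  onz scene [ 0.628  -0.0657  0.09  ]
  onz side [ 0.6087 -0.0704  0.09  ]
  onz wrist [ 0.6187 -0.0728  0.09  ]
far_top (array([0.6312, 0.0555, 0.0938]), array([0.]))
  onz scene [0.6266 0.0528 0.09  ]
  onz side [0.6336 0.0543 0.09  ]
  onz wrist [0.6324 0.0532 0.09  ]
gauge_grip (array([ 0.4244, -0.1212,  0.0792]), array([0.]))
  onz scene [ 0.4214 -0.1204  0.075 ]
  onz side [ 0.4267 -0.1292  0.075 ]
  onz side [ 0.6139 -0.1837  0.075 ]
```

View pics/both0.png

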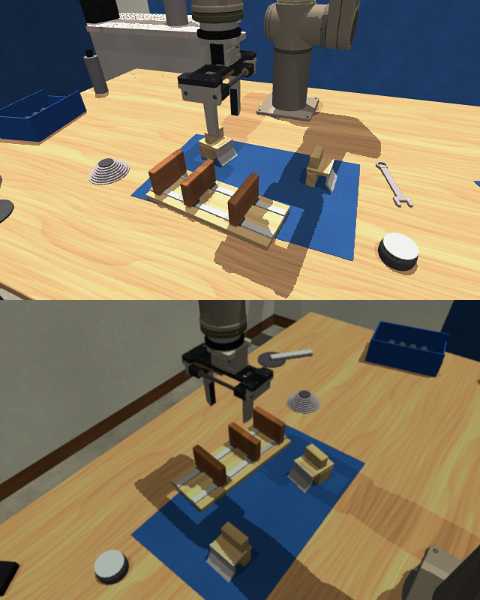

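View pics/wrist0.png

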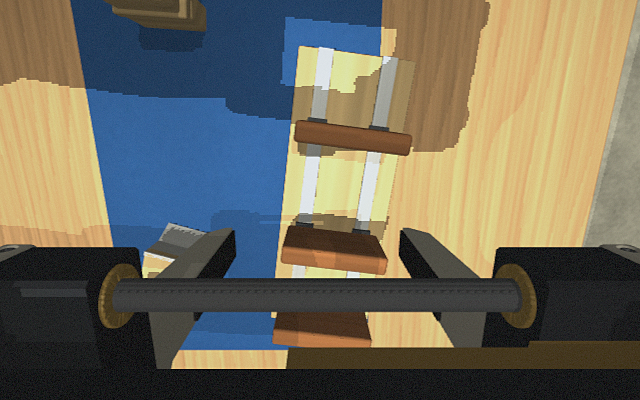

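```bash
python3 - <<'E'
import cv2,numpy as np
s=cv2.imread("pics/side0.png");c=cv2.imread("pics/scene0.png")
# side gauges: ~(415,215) and (305,330); scene: (288,200), (425,222)
k=lambda im,x,y:cv2.resize(im[y-40:y+40,x-50:x+50],(400,300),interpolation=cv2.INTER_CUBIC)
cv2.imwrite("pics/crop0.png",np.vstack([np.hstack([k(s,415,220),k(s,305,330)]),np.hstack([k(c,290,205),k(c,425,222)])]))
E
```

```text
(no output)
```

View pics/crop0.png

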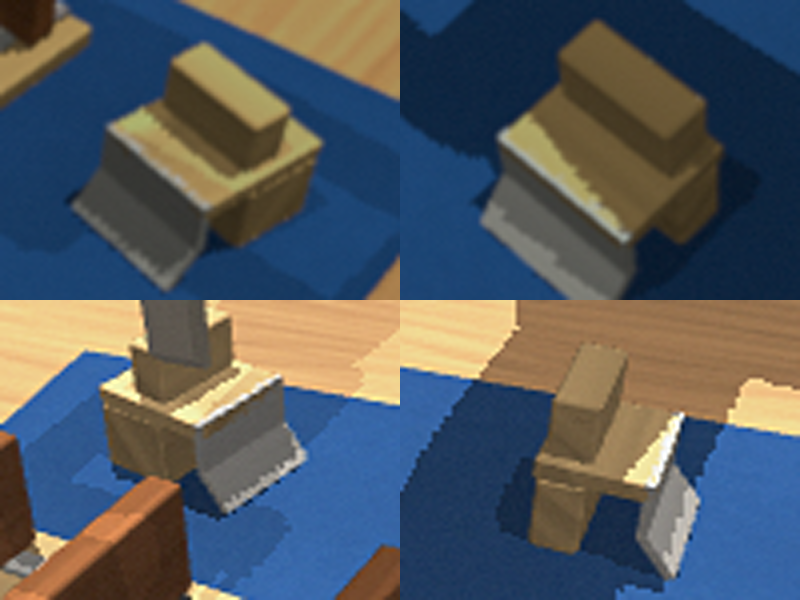

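```bash
python3 - <<'E'
from h import *
np.set_printoptions(precision=4,suppress=True)
P={n:cams.read_camera(n) for n in ["scene","side","wrist"]}
a,_=tri([(P["scene"],(288.75,199.7)),(P["side"],(392,213.9))]);b,_=tri([(P["scene"],(310,185)),(P["side"],(418,236))])
print(a,b,np.linalg.norm(a-b)); 
for n,u,v in (("scene",(288.75,199.7),(310,185)),("side",(392,213.9),(418,236))):
    d=onz(P[n],u,.057)-onz(P[n],v,.057); print(n,onz(P[n],u,.057),onz(P[n],v,.057),np.arctan2(d[1],d[0]),np.linalg.norm(d))
E=P["wrist"]["extrinsics"]; s=robot.read_state(); Rt=R.from_rotvec(s["orientation"]).as_matrix()
o=-E[:3,:3].T@E[:3,3]; print("cam in tool",Rt.T@(o-s["tool_pos"]), "axes in tool",(Rt.T@E[:3,:3].T), P["wrist"]["fx"])
print(Rt)
print({n:[np.round(x["xy"]).tolist()+[round(x["score"],2)] for x in cams.boxes_of(P[n],"gauge_grip")] for n in P})
E
```

```text
[ 0.4693 -0.0996  0.0515] [ 0.3999 -0.0799  0.0535] 0.07216183660231981
scene [ 0.4776 -0.0942  0.057 ] [ 0.4068 -0.0754  0.057 ] -0.25931921167266586 0.07324500919325276
side [ 0.4673 -0.0965  0.057 ] [ 0.3991 -0.0792  0.057 ] -0.2482725934795472 0.07033594791811386
cam in tool [ 0.0676 -0.     -0.1657] axes in tool [[ 0.0007 -0.9688 -0.2478]
 [ 1.      0.0006  0.0004]
 [-0.0003 -0.2478  0.9688]] 312.7239392952398
[[-0.  1. -0.]
 [ 1.  0. -0.]
 [-0. -0. -1.]]
{'scene': [[294.0, 196.0, 0.89]], 'side': [[413.0, 222.0, 0.98]], 'wrist': [[167.0, 251.0, 0.84]]}
```

Emit:
{"op": "step_arm", "data": {
  "deltas": [
    {"offset":[-2.6,-3.5,0],"roll":0},
    {"offset":[-2.6,-3.5,0],"roll":0},
    {"offset":[-2.6,-3.5,0],"roll":0},
    {"offset":[-2.6,-3.5,0],"roll":0},
    {"offset":[-2.4,-3.5,0],"roll":0},
    {"offset":[0,0,0],"roll":-0.16},
    {"offset":[0,0,0],"roll":-0.16},
    {"offset":[0,0,0],"roll":-0.16},
    {"offset":[0,0,0],"roll":-0.16},
    {"offset":[0,0,0],"roll":-0.16},
    {"offset":[0,0,0],"roll":-0.16},
    {"offset":[0,0,0],"roll":-0.16}
  ],
  "fingers": 9.3
}}

```text
t: 2.55
tool_pos: [0.425, -0.128, 0.2188]
orientation: [0.694, 3.064, -0.0]
force: [0.2, 0.1, -0.5]
opening: 0.093
```

Emit:
{"op": "step_arm", "data": {
  "deltas": [
    {"offset":[0,0,0],"roll":-0.16},
    {"offset":[0,0,0],"roll":-0.035},
    {"offset":[0,0,0],"roll":0}
  ]
}}

```text
t: 2.92
tool_pos: [0.425, -0.128, 0.2187]
orientation: [0.405, 3.115, -0.0]
force: [-0.9, 0.4, -0.4]
opening: 0.0928
```

```bash
python3 - <<'E'
from h import *
np.set_printoptions(precision=4,suppress=True)
s=robot.read_state();Rt=R.from_rotvec(s["orientation"]).as_matrix();print(s["t"],s["tool_pos"],s["q"],s["force"]);print(Rt)
p=cams.read_camera("wrist");save(p,"wrist1")
for t in T:
    for a in cams.pinpoint(p,t): print(t,np.round(a["xy"],1),round(a["score"],2),onz(p,a["xy"],.075 if t=="gauge_grip" else .09))
print(proj(p,s["tool_pos"]))
E
```

```text
2.925 [ 0.425  -0.128   0.2187] [-0.4081 -0.3056  1.8987  0.      1.5483 -1.7205] [-0.8947  0.3897 -0.3798]
[[-0.9668  0.2555  0.0001]
 [ 0.2555  0.9668 -0.0001]
 [-0.0002 -0.     -1.    ]]
end_top [321.8 351.7] 0.93 [ 0.6034 -0.1701  0.09  ]
gauge_grip [318.3 185.8] 0.79 [ 0.4232 -0.1268  0.075 ]
[318.4281 242.5418]
```

View pics/wrist1.png

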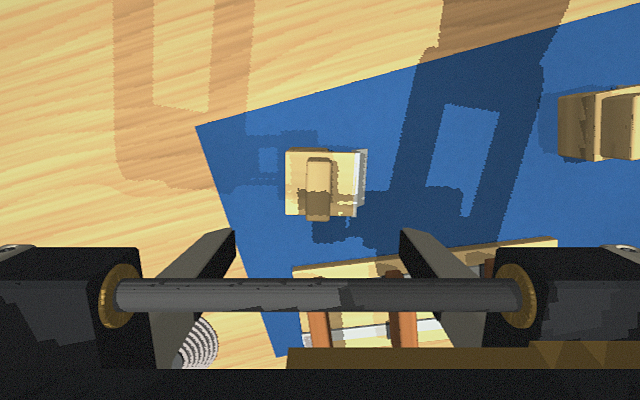

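Emit:
{"op": "step_arm", "data": {
  "deltas": [
    {"offset":[0.2,0,3],"roll":0},
    {"offset":[0,0,4],"roll":0},
    {"offset":[0,0,4],"roll":0},
    {"offset":[0,0,3],"roll":0},
    {"offset":[0,0,1.7],"roll":0},
    {"offset":[0,0,0],"roll":0}
  ]
}}

```text
t: 3.92
tool_pos: [0.4223, -0.1271, 0.0608]
orientation: [-0.401, -3.114, -0.001]
force: [-0.7, -0.4, 0.1]
opening: 0.093
```

Emit:
{"op": "step_arm", "data": {
  "deltas": [
    {"offset":[0,0,0],"roll":0},
    {"offset":[0,0,0],"roll":0},
    {"offset":[0,0,0],"roll":0},
    {"offset":[0,0,0],"roll":0},
    {"offset":[0,0,0],"roll":0},
    {"offset":[0,0,0],"roll":0}
  ],
  "fingers": 1.5,
  "grip_force": 45
}}

```text
t: 4.68
tool_pos: [0.4231, -0.1275, 0.0616]
orientation: [-0.401, -3.116, -0.0]
force: [0.5, 0.4, 0.5]
opening: 0.0378
```

Emit:
{"op": "step_arm", "data": {
  "deltas": [
    {"offset":[0,0,0],"roll":0},
    {"offset":[0,0,0],"roll":0},
    {"offset":[0,0,0],"roll":0},
    {"offset":[0,0,0],"roll":0}
  ]
}}

```text
t: 5.18
tool_pos: [0.4229, -0.1274, 0.0615]
orientation: [-0.401, -3.116, -0.0]
force: [-0.3, 0.7, -1.5]
opening: 0.0236
```

Emit:
{"op": "step_arm", "data": {
  "deltas": [
    {"offset":[0,0,-2],"roll":0},
    {"offset":[0,0,-4],"roll":0},
    {"offset":[0,0,-4],"roll":0},
    {"offset":[0,0,-3],"roll":0},
    {"offset":[-3.5,1.5,0],"roll":0},
    {"offset":[-3.5,1.5,0],"roll":0},
    {"offset":[-3.5,1.5,0],"roll":0},
    {"offset":[-3.5,1.5,0],"roll":0},
    {"offset":[-3.7,1.7,0],"roll":0},
    {"offset":[0,0,0],"roll":-0.136},
    {"offset":[0,0,1.5],"roll":0},
    {"offset":[0,0,0],"roll":0}
  ]
}}

```text
t: 6.68
tool_pos: [0.6121, -0.0975, 0.174]
orientation: [-0.193, -3.132, -0.001]
force: [0.0, -0.0, -2.5]
opening: 0.0237
```

```bash
cat > look.py <<'E'
from h import *
import sys
np.set_printoptions(precision=4,suppress=True)
s=robot.read_state();Rt=R.from_rotvec(s["orientation"]).as_matrix();tp=np.array(s["tool_pos"]);print(s["t"],tp,"yaw",np.arctan2(-Rt[0,1],Rt[1,1]),s["force"])
gz=tp[2]+.0135
P={n:cams.read_camera(n) for n in ["scene","side","wrist"]};D={}
for n,p in P.items():
    for t in T:
        for a in cams.pinpoint(p,t)[:1]:
            z=gz if t=="gauge_grip" else .09
            X=onz(p,a["xy"],z); D[n,t]=X
            print(n,t,np.round(a["xy"],1),round(a["score"],2),X, "gauge err" if t=="gauge_grip" else "",(X-tp)[:2] if t=="gauge_grip" else "")
u=np.array([np.sin(.12),np.cos(.12)])
for n in P:
    g=lambda t:D[n,t][:2]@u if (n,t) in D else np.nan
    print(n,"mid-end",g("mid_top")-g("end_top"),"far-mid",g("far_top")-g("mid_top"),"TCP rel end/mid/far",[tp[:2]@u-g(t) for t in T[:3]])
a=P["scene"]["pixels"][130:330,150:450];b=P["side"]["pixels"][80:280,220:520]
cv2.imwrite(f"pics/{sys.argv[1]}.png",cv2.cvtColor(cv2.resize(np.vstack([a,b]),(450,600)),cv2.COLOR_RGB2BGR)); save(P["wrist"],sys.argv[1]+"w")
E
python3 look.py l1
```

```text
6.675 [ 0.6121 -0.0975  0.174 ] yaw -0.12285483977476468 [ 0.021  -0.0342 -2.5164]
scene end_top [221.4 210.5] 0.75 [ 0.5983 -0.1743  0.09  ]  
scene mid_top [262.9 229.3] 0.96 [ 0.6226 -0.0706  0.09  ]  
scene far_top [325.1 246.2] 0.68 [0.6276 0.0491 0.09  ]  
scene gauge_grip [247.6 176.8] 0.88 [ 0.6135 -0.0913  0.1875] gauge err [0.0014 0.0062]
side end_top [358.4 154.4] 0.82 [ 0.6012 -0.1691  0.09  ]  
side mid_top [328.  179.6] 0.68 [ 0.6043 -0.0694  0.09  ]  
side far_top [275.1 208. ] 0.64 [0.6353 0.0524 0.09  ]  
side gauge_grip [331.7 131. ] 0.83 [ 0.6168 -0.0981  0.1875] gauge err [ 0.0048 -0.0006]
wrist end_top [232.3 201.4] 0.79 [ 0.603  -0.1684  0.09  ]  
wrist far_top [230.7 204. ] 0.69 [ 0.605  -0.1701  0.09  ]  
wrist gauge_grip [319.  256.2] 0.66 [ 0.616  -0.098   0.1875] gauge err [ 0.0039 -0.0004]
scene mid-end 0.10588319617005554 far-mid 0.11943710407841031 TCP rel end/mid/far [np.float64(0.07783753030832408), np.float64(-0.02804566586173147), np.float64(-0.14748276994014178)]
side mid-end 0.09940566230336638 far-mid 0.12462405713098595 TCP rel end/mid/far [np.float64(0.07237595149447024), np.float64(-0.027029710808896146), np.float64(-0.1516537679398821)]
wrist mid-end nan far-mid nan TCP rel end/mid/far [np.float64(0.07140606471811922), np.float64(nan), np.float64(0.07289446217547524)]
```

View pics/l1.png

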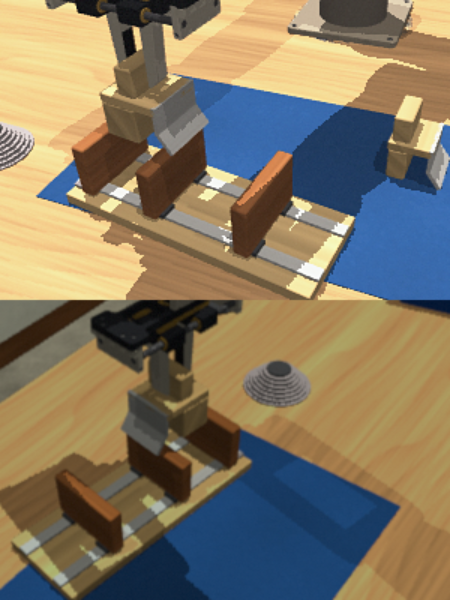

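Emit:
{"op": "step_arm", "data": {
  "deltas": [
    {"offset":[0,0,1],"roll":0},
    {"offset":[0,0,1],"roll":0},
    {"offset":[0,0,1],"roll":0},
    {"offset":[0,0,1],"roll":0},
    {"offset":[0,0,1],"roll":0},
    {"offset":[0,0,1],"roll":0},
    {"offset":[0,0,0],"roll":0}
  ]
}}

```text
t: 8.3
tool_pos: [0.613, -0.0975, 0.1153]
orientation: [-0.188, -3.134, -0.001]
force: [-0.1, 0.1, -1.7]
opening: 0.024
```

Emit:
{"op": "step_arm", "data": {
  "deltas": [
    {"offset":[0,-0.4,0],"roll":0},
    {"offset":[0,-0.4,0],"roll":0},
    {"offset":[0,-0.4,0],"roll":0},
    {"offset":[0,-0.4,0],"roll":0},
    {"offset":[0,-0.3,0],"roll":0}
  ]
}}

```text
t: 8.93
tool_pos: [0.6116, -0.116, 0.1168]
orientation: [0.187, 3.136, 0.002]
force: [0.8, 5.7, -4.1]
opening: 0.0238
```

Emit:
{"op": "step_arm", "data": {
  "deltas": [
    {"offset":[0,-0.2,0],"roll":0},
    {"offset":[0,-0.1,0],"roll":0}
  ]
}}

```text
t: 9.18
tool_pos: [0.6112, -0.1192, 0.1168]
orientation: [-0.188, -3.136, -0.001]
force: [0.4, 5.6, -2.8]
opening: 0.0239
```

Emit:
{"op": "step_arm", "data": {
  "deltas": [
    {"offset":[0,-0.1,0],"roll":0},
    {"offset":[0,-0.1,0],"roll":0},
    {"offset":[0,0,0],"roll":0}
  ]
}}

```text
t: 9.55
tool_pos: [0.6109, -0.1212, 0.1168]
orientation: [-0.188, -3.136, -0.001]
force: [-0.4, 4.4, -3.2]
opening: 0.0239
```

Emit:
{"op": "step_arm", "data": {
  "deltas": [
    {"offset":[0,-0.1,0],"roll":0},
    {"offset":[0,0,0],"roll":0}
  ]
}}

```text
t: 9.8
tool_pos: [0.6108, -0.1223, 0.1168]
orientation: [-0.188, -3.136, -0.001]
force: [0.2, 5.4, -2.7]
opening: 0.0239
```

Emit:
{"op": "step_arm", "data": {
  "deltas": [
    {"offset":[0,-0.1,0],"roll":0},
    {"offset":[0,0,0],"roll":0}
  ]
}}

```text
t: 10.05
tool_pos: [0.6107, -0.1234, 0.1168]
orientation: [-0.188, -3.136, -0.0]
force: [-1.1, 4.4, -2.6]
opening: 0.0242
```

Emit:
{"op": "step_arm", "data": {
  "deltas": [
    {"offset":[0,-0.1,0],"roll":0},
    {"offset":[0,0,0],"roll":0}
  ]
}}

```text
t: 10.3
tool_pos: [0.6105, -0.1244, 0.1168]
orientation: [-0.188, -3.136, -0.0]
force: [-1.5, 4.6, -2.3]
opening: 0.0237
```

Emit:
{"op": "step_arm", "data": {
  "deltas": [
    {"offset":[0,-0.1,0],"roll":0},
    {"offset":[0,0,0],"roll":0}
  ]
}}

```text
t: 10.55
tool_pos: [0.6104, -0.1252, 0.1168]
orientation: [-0.188, -3.136, -0.001]
force: [-0.6, 5.8, -1.6]
opening: 0.0239
```

```bash
python3 look.py l2
```

```text
10.55 [ 0.6104 -0.1252  0.1168] yaw -0.11962030311175528 [-0.5681  5.8491 -1.5659]
scene end_top [220.5 211.6] 0.75 [ 0.6019 -0.1738  0.09  ]  
scene mid_top [253.  224.4] 0.61 [ 0.616  -0.0945  0.09  ]  
scene far_top [324.4 245.8] 0.89 [0.6271 0.0477 0.09  ]  
scene gauge_grip [236.9 203. ] 0.77 [ 0.6159 -0.121   0.1303] gauge err [0.0054 0.0042]
side end_top [358.  153.3] 0.79 [ 0.604  -0.1715  0.09  ]  
side mid_top [334.3 173.2] 0.81 [ 0.6059 -0.0919  0.09  ]  
side gauge_grip [342.1 150. ] 0.73 [ 0.6086 -0.1209  0.1303] gauge err [-0.0019  0.0043]
wrist end_top [245.  228.3] 0.63 [ 0.6058 -0.1726  0.09  ]  
wrist far_top [587.9 228.3] 0.77 [0.6324 0.0494 0.09  ]  
wrist gauge_grip [315.7 260.2] 0.68 [ 0.6146 -0.1272  0.1303] gauge err [ 0.0041 -0.002 ]
scene mid-end 0.08035462795830428 far-mid 0.1425068127761676 TCP rel end/mid/far [np.float64(0.04924805493289817), np.float64(-0.03110657302540612), np.float64(-0.17361338580157373)]
side mid-end 0.07925350196854992 far-mid nan TCP rel end/mid/far [np.float64(0.04678264449832311), np.float64(-0.03247085747022681), np.float64(nan)]
wrist mid-end nan far-mid nan TCP rel end/mid/far [np.float64(0.04764075932167534), np.float64(nan), np.float64(-0.17595896054661353)]
```

View pics/l2.png

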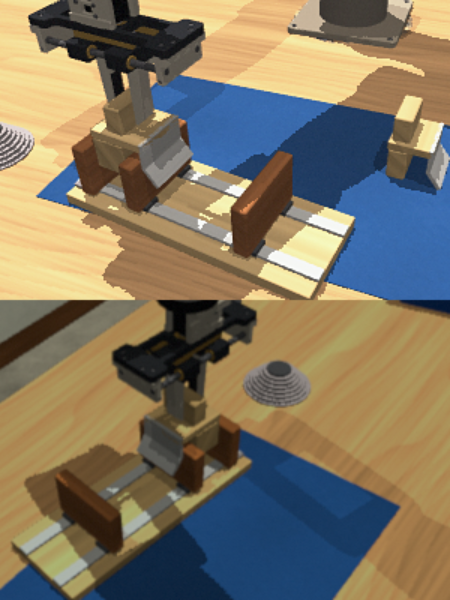

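Emit:
{"op": "step_arm", "data": {
  "deltas": [
    {"offset":[0,-0.1,0],"roll":0},
    {"offset":[0,-0.1,0],"roll":0},
    {"offset":[0,0,0],"roll":0}
  ]
}}

```text
t: 11.68
tool_pos: [0.6104, -0.1254, 0.1168]
orientation: [0.186, 3.136, 0.005]
force: [-0.1, 13.1, -0.6]
opening: 0.0236
```

Emit:
{"op": "step_arm", "data": {
  "deltas": [
    {"offset":[0,-0.1,0],"roll":0},
    {"offset":[0,0,0],"roll":0}
  ]
}}

```text
t: 11.92
tool_pos: [0.6104, -0.1255, 0.1168]
orientation: [-0.186, -3.136, -0.007]
force: [-0.4, 16.4, -0.3]
opening: 0.0237
```

Emit:
{"op": "step_arm", "data": {
  "deltas": [
    {"offset":[0,0.5,0],"roll":0},
    {"offset":[0,0,0],"roll":0},
    {"offset":[0,0,-1],"roll":0},
    {"offset":[0,0,-2],"roll":0},
    {"offset":[0,0,-2],"roll":0},
    {"offset":[0,0,-2],"roll":0},
    {"offset":[0,0,0],"roll":0}
  ]
}}

```text
t: 12.8
tool_pos: [0.6124, -0.1241, 0.1902]
orientation: [0.188, 3.131, -0.002]
force: [0.2, 0.3, -2.1]
opening: 0.0239
```

Emit:
{"op": "step_arm", "data": {
  "deltas": [
    {"offset":[0,3,0],"roll":0},
    {"offset":[0,4,0],"roll":0},
    {"offset":[0,4,0],"roll":0},
    {"offset":[0,3.8,0],"roll":0},
    {"offset":[0,0,0],"roll":0},
    {"offset":[0,0,0],"roll":0}
  ]
}}

```text
t: 13.55
tool_pos: [0.628, 0.0231, 0.1859]
orientation: [-0.187, -3.135, 0.001]
force: [0.6, -0.6, -1.7]
opening: 0.0237
```

```bash
python3 look.py l3
```

```text
13.55 [0.628  0.0231 0.1859] yaw -0.11934049410444077 [ 0.6257 -0.5501 -1.6905]
scene end_top [221.5 213.4] 0.7 [ 0.6063 -0.1685  0.09  ]  
scene mid_top [251.4 225.5] 0.64 [ 0.6198 -0.0956  0.09  ]  
scene far_top [325.9 244. ] 0.81 [0.622  0.0483 0.09  ]  
scene gauge_grip [307.1 186.9] 0.87 [0.6281 0.0231 0.1994] gauge err [0.0001 0.    ]
side end_top [358.7 150.9] 0.67 [ 0.6074 -0.1788  0.09  ]  
side mid_top [337.1 170.1] 0.79 [ 0.607  -0.1028  0.09  ]  
side far_top [274.7 208. ] 0.73 [0.6359 0.0529 0.09  ]  
side gauge_grip [281.2 155.8] 0.65 [0.6341 0.0228 0.1994] gauge err [ 0.0061 -0.0003]
wrist end_top [ 90.8 195. ] 0.86 [ 0.6004 -0.1715  0.09  ]  
wrist mid_top [174.2 199.8] 0.85 [ 0.6132 -0.1011  0.09  ]  
wrist gauge_grip [317.1 257.4] 0.68 [0.6309 0.0212 0.1994] gauge err [ 0.003  -0.0019]
scene mid-end 0.07404625112345112 far-mid 0.14312269313030507 TCP rel end/mid/far [np.float64(0.1927883751532494), np.float64(0.11874212402979828), np.float64(-0.024380569100506788)]
side mid-end 0.07547502173343396 far-mid 0.15797370241061115 TCP rel end/mid/far [np.float64(0.20291014704165627), np.float64(0.12743512530822232), np.float64(-0.03053857710238883)]
wrist mid-end 0.07138462292403457 far-mid nan TCP rel end/mid/far [np.float64(0.1964721666127404), np.float64(0.1250875436887058), np.float64(nan)]
```

View pics/l3.png

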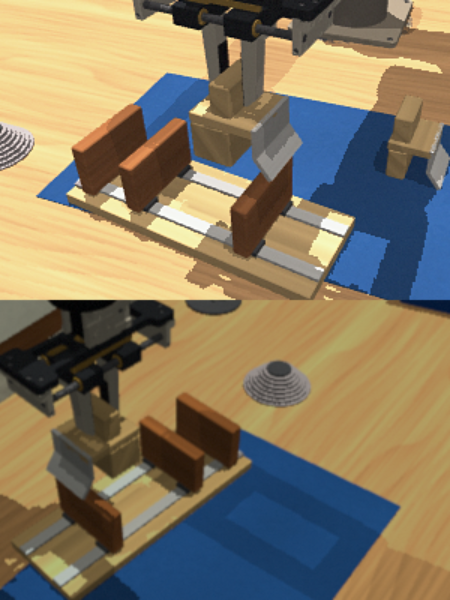

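Emit:
{"op": "step_arm", "data": {
  "deltas": [
    {"offset":[0,-0.1,1],"roll":0},
    {"offset":[0,0,1],"roll":0},
    {"offset":[0,0,0.6],"roll":0},
    {"offset":[0,0,0.5],"roll":0},
    {"offset":[0,0,0],"roll":0}
  ]
}}

```text
t: 14.92
tool_pos: [0.6279, 0.0224, 0.155]
orientation: [-0.188, -3.135, 0.0]
force: [-0.0, -0.1, -2.1]
opening: 0.0238
```

Emit:
{"op": "step_arm", "data": {
  "deltas": [
    {"offset":[0,0,0.5],"roll":0},
    {"offset":[0,0,0],"roll":0}
  ]
}}

```text
t: 15.18
tool_pos: [0.6281, 0.0224, 0.1503]
orientation: [-0.188, -3.136, 0.0]
force: [-1.1, -0.1, -1.4]
opening: 0.0239
```

Emit:
{"op": "step_arm", "data": {
  "deltas": [
    {"offset":[0,0,0.5],"roll":0},
    {"offset":[0,0,0.5],"roll":0},
    {"offset":[0,0,0],"roll":0}
  ]
}}

```text
t: 15.55
tool_pos: [0.6277, 0.0224, 0.1397]
orientation: [-0.188, -3.135, -0.0]
force: [-0.4, 0.1, -2.8]
opening: 0.0239
```

Emit:
{"op": "step_arm", "data": {
  "deltas": [
    {"offset":[0,0,0.8],"roll":0},
    {"offset":[0,0,0.8],"roll":0},
    {"offset":[0,0,0.9],"roll":0},
    {"offset":[0,0,0],"roll":0}
  ]
}}

```text
t: 16.05
tool_pos: [0.6285, 0.0232, 0.1153]
orientation: [0.188, 3.135, 0.002]
force: [2.7, 4.4, -1.0]
opening: 0.0236
```

Emit:
{"op": "step_arm", "data": {
  "deltas": [
    {"offset":[0,-0.7,0],"roll":0},
    {"offset":[0,-0.7,0],"roll":0},
    {"offset":[0,-0.7,0],"roll":0},
    {"offset":[0,-0.7,0],"roll":0},
    {"offset":[0,-0.7,0],"roll":0},
    {"offset":[0,-0.7,0],"roll":0},
    {"offset":[0,-0.7,0],"roll":0},
    {"offset":[0,-0.7,0],"roll":0},
    {"offset":[0,-0.7,0],"roll":0},
    {"offset":[0,-0.4,0],"roll":0},
    {"offset":[0,0,0],"roll":0}
  ]
}}

```text
t: 17.42
tool_pos: [0.6201, -0.044, 0.1153]
orientation: [-0.188, -3.135, -0.001]
force: [0.7, 3.3, -0.9]
opening: 0.024
```

```bash
python3 look.py l4
```

```text
17.425 [ 0.6201 -0.044   0.1153] yaw -0.11989319353534983 [ 0.705   3.3239 -0.8796]
scene end_top [218.7 212.5] 0.76 [ 0.6056 -0.1753  0.09  ]  
scene mid_top [250.9 225.3] 0.64 [ 0.6196 -0.0967  0.09  ]  
scene far_top [291.9 232.4] 0.97 [ 0.6132 -0.0185  0.09  ]  
scene gauge_grip [273.4 214.7] 0.81 [ 0.6239 -0.0445  0.1288] gauge err [ 0.0038 -0.0005]
side end_top [361.2 154.1] 0.85 [ 0.5971 -0.1735  0.09  ]  
side mid_top [335.7 171.4] 0.94 [ 0.6069 -0.0979  0.09  ]  
side far_top [307.1 192.7] 0.94 [ 0.6137 -0.0156  0.09  ]  
side gauge_grip [312.9 166.8] 0.89 [ 0.624  -0.0479  0.1288] gauge err [ 0.0039 -0.0039]
wrist end_top [120.1 226.6] 0.9 [ 0.6042 -0.1708  0.09  ]  
wrist mid_top [231.  226.9] 0.87 [ 0.6129 -0.0998  0.09  ]  
wrist gauge_grip [317.6 255.1] 0.64 [ 0.6214 -0.0446  0.1288] gauge err [ 0.0013 -0.0007]
scene mid-end 0.07966670012235644 far-mid 0.07689980019294787 TCP rel end/mid/far [np.float64(0.1320859210163286), np.float64(0.05241922089397218), np.float64(-0.024480579298975687)]
side mid-end 0.0762257874025152 far-mid 0.08253112875003718 TCP rel end/mid/far [np.float64(0.13137103659818594), np.float64(0.05514524919567073), np.float64(-0.02738587955436645)]
wrist mid-end 0.07151306516198386 far-mid nan TCP rel end/mid/far [np.float64(0.12781005958628008), np.float64(0.05629699442429623), np.float64(nan)]
```

Emit:
{"op": "step_arm", "data": {
  "deltas": [
    {"offset":[0,-0.3,0],"roll":0},
    {"offset":[0,-0.3,0],"roll":0},
    {"offset":[0,0,0],"roll":0}
  ]
}}

```text
t: 18.55
tool_pos: [0.6193, -0.0502, 0.1154]
orientation: [-0.188, -3.135, 0.0]
force: [-0.1, 4.3, -2.4]
opening: 0.024
```

Emit:
{"op": "step_arm", "data": {
  "deltas": [
    {"offset":[0,-0.1,0],"roll":0},
    {"offset":[0,0,0],"roll":0}
  ]
}}

```text
t: 18.8
tool_pos: [0.6192, -0.051, 0.1154]
orientation: [-0.188, -3.135, -0.0]
force: [-0.5, 4.4, -3.9]
opening: 0.0238
```

Emit:
{"op": "step_arm", "data": {
  "deltas": [
    {"offset":[0,-0.1,0],"roll":0},
    {"offset":[0,0,0],"roll":0}
  ]
}}

```text
t: 19.05
tool_pos: [0.6191, -0.052, 0.1154]
orientation: [-0.188, -3.135, -0.0]
force: [-0.5, 4.3, -3.7]
opening: 0.0239
```

Emit:
{"op": "step_arm", "data": {
  "deltas": [
    {"offset":[0,-0.1,0],"roll":0},
    {"offset":[0,0,0],"roll":0}
  ]
}}

```text
t: 19.3
tool_pos: [0.619, -0.053, 0.1154]
orientation: [-0.188, -3.135, -0.0]
force: [-0.3, 5.8, -4.2]
opening: 0.0243
```

Emit:
{"op": "step_arm", "data": {
  "deltas": [
    {"offset":[0,-0.1,0],"roll":0},
    {"offset":[0,0,0],"roll":0}
  ]
}}

```text
t: 19.55
tool_pos: [0.619, -0.0533, 0.1155]
orientation: [-0.188, -3.136, -0.002]
force: [-0.1, 7.6, -3.7]
opening: 0.0239
```

```bash
python3 look.py l5
```

```text
19.55 [ 0.619  -0.0533  0.1155] yaw -0.11957588947265102 [-0.1255  7.6221 -3.6738]
scene end_top [220.6 214.1] 0.56 [ 0.6088 -0.1688  0.09  ]  
scene mid_top [251.8 225.9] 0.92 [ 0.6206 -0.0943  0.09  ]  
scene far_top [286.7 231.4] 0.91 [ 0.6137 -0.0283  0.09  ]  
scene gauge_grip [270.5 214.1] 0.57 [ 0.6242 -0.0498  0.129 ] gauge err [0.0052 0.0035]
side end_top [358.9 154.1] 0.97 [ 0.601  -0.1706  0.09  ]  
side mid_top [335.4 173.1] 0.67 [ 0.6043 -0.0935  0.09  ]  
side far_top [307.7 188.7] 0.81 [ 0.6199 -0.0248  0.09  ]  
side gauge_grip [317. 167.] 0.88 [ 0.6172 -0.0521  0.129 ] gauge err [-0.0018  0.0012]
wrist end_top [133.6 224.8] 0.69 [ 0.603  -0.1712  0.09  ]  
wrist mid_top [249.5 227.3] 0.59 [ 0.6136 -0.0974  0.09  ]  
wrist gauge_grip [317.7 257.6] 0.73 [ 0.6218 -0.0541  0.129 ] gauge err [ 0.0027 -0.0008]
scene mid-end 0.07540025280646101 far-mid 0.06469541626930458 TCP rel end/mid/far [np.float64(0.11584531902986456), np.float64(0.04044506622340356), np.float64(-0.024250350045901023)]
side mid-end 0.0768891278326882 far-mid 0.07010622208426923 TCP rel end/mid/far [np.float64(0.11855879321719448), np.float64(0.04166966538450629), np.float64(-0.02843655669976293)]
wrist mid-end 0.0745619972014967 far-mid nan TCP rel end/mid/far [np.float64(0.11895314698480239), np.float64(0.04439114978330569), np.float64(nan)]
```

View pics/l5.png

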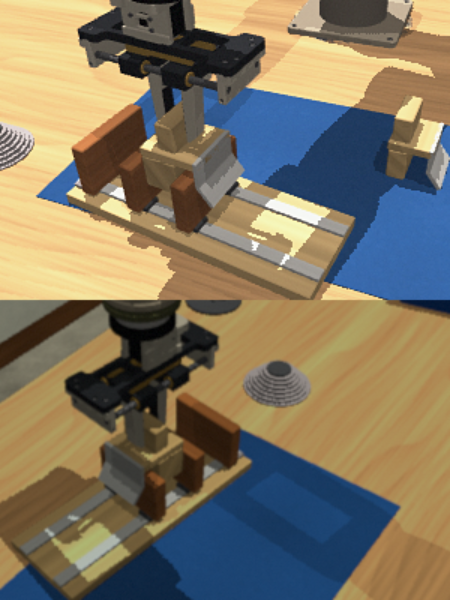

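Emit:
{"op": "step_arm", "data": {
  "deltas": [
    {"offset":[0,0.3,0],"roll":0},
    {"offset":[0,0,0],"roll":0},
    {"offset":[0,0,-1],"roll":0},
    {"offset":[0,0,-2],"roll":0},
    {"offset":[0,0,-2],"roll":0},
    {"offset":[0,0,-2],"roll":0},
    {"offset":[0,0,0],"roll":0}
  ]
}}

```text
t: 21.18
tool_pos: [0.6212, -0.0514, 0.1892]
orientation: [0.188, 3.131, -0.001]
force: [0.4, -0.1, -1.8]
opening: 0.0239
```

Emit:
{"op": "step_arm", "data": {
  "deltas": [
    {"offset":[3,-1,0],"roll":0},
    {"offset":[4,-2,0],"roll":0},
    {"offset":[4,-2,0],"roll":0},
    {"offset":[4,-2,0],"roll":0},
    {"offset":[3.5,-2,0],"roll":0},
    {"offset":[0,0,0],"roll":0}
  ]
}}

```text
t: 21.92
tool_pos: [0.4229, -0.119, 0.1849]
orientation: [-0.191, -3.135, 0.0]
force: [0.5, -0.4, -2.3]
opening: 0.0238
```

Emit:
{"op": "step_arm", "data": {
  "deltas": [
    {"offset":[0,0,2],"roll":0},
    {"offset":[0,0,3],"roll":0},
    {"offset":[0,0,3],"roll":0},
    {"offset":[0,0,2],"roll":0},
    {"offset":[0,0,1],"roll":0},
    {"offset":[0,0,0.5],"roll":0},
    {"offset":[0,0,0],"roll":0}
  ]
}}

```text
t: 22.8
tool_pos: [0.4253, -0.1183, 0.0709]
orientation: [0.188, 3.136, -0.0]
force: [-0.2, -0.8, -1.5]
opening: 0.0238
```

Emit:
{"op": "step_arm", "data": {
  "deltas": [
    {"offset":[0,0,0.4],"roll":0},
    {"offset":[0,0,0.3],"roll":0},
    {"offset":[0,0,0],"roll":0}
  ]
}}

```text
t: 23.18
tool_pos: [0.4249, -0.1183, 0.0635]
orientation: [-0.188, -3.136, -0.0]
force: [-0.1, 0.4, -2.4]
opening: 0.0237
```

Emit:
{"op": "step_arm", "data": {
  "deltas": [
    {"offset":[0,0,0.2],"roll":0},
    {"offset":[0,0,0],"roll":0}
  ]
}}

```text
t: 23.42
tool_pos: [0.4249, -0.1184, 0.0615]
orientation: [-0.188, -3.136, -0.0]
force: [0.3, -0.5, -1.8]
opening: 0.0238
```

Emit:
{"op": "step_arm", "data": {
  "deltas": [
    {"offset":[0,0,0.1],"roll":0},
    {"offset":[0,0,0],"roll":0}
  ]
}}

```text
t: 23.68
tool_pos: [0.4251, -0.1183, 0.0614]
orientation: [0.188, 3.136, 0.0]
force: [-3.3, 2.2, 5.6]
opening: 0.0235
```

Seated on the bench (+5.6 N). Opening the fingers.

Emit:
{"op": "step_arm", "data": {
  "deltas": [
    {"offset":[0,0,0],"roll":0},
    {"offset":[0,0,0],"roll":0},
    {"offset":[0,0,0],"roll":0},
    {"offset":[0,0,0],"roll":0},
    {"offset":[0,0,0],"roll":0},
    {"offset":[0,0,0],"roll":0}
  ],
  "fingers": 7
}}

```text
t: 24.42
tool_pos: [0.425, -0.1183, 0.0606]
orientation: [-0.188, -3.136, -0.0]
force: [0.3, 0.8, -0.4]
opening: 0.0695
```

Emit:
{"op": "step_arm", "data": {
  "deltas": [
    {"offset":[0,0,-1],"roll":0},
    {"offset":[0,0,-3],"roll":0},
    {"offset":[0,0,-4],"roll":0},
    {"offset":[0,0,-4],"roll":0},
    {"offset":[0,0,-2],"roll":0},
    {"offset":[0,0,0],"roll":0},
    {"offset":[0,0,0],"roll":0}
  ]
}}

```text
t: 25.3
tool_pos: [0.4245, -0.1182, 0.1998]
orientation: [-0.188, -3.135, -0.0]
force: [-0.4, 0.7, 0.1]
opening: 0.0699
```

```bash
python3 look.py l6; python3 - <<'E'
from h import *
P={n:cams.read_camera(n) for n in ("scene","side")}
for t in T: print(t,tri([(P[n],cams.pinpoint(P[n],t)[0]["xy"]) for n in P]))
E
```

```text
25.3 [ 0.4245 -0.1182  0.1998] yaw -0.11982083857239798 [-0.3935  0.7358  0.0603]
scene end_top [219.1 213. ] 0.58 [ 0.6067 -0.1736  0.09  ]  
scene mid_top [252.2 224.6] 0.72 [ 0.617  -0.0956  0.09  ]  
scene far_top [285.3 234. ] 0.88 [ 0.6211 -0.0273  0.09  ]  
scene gauge_grip [289.8 177.6] 0.81 [ 0.6328 -0.0023  0.2133] gauge err [0.2082 0.1159]
side end_top [360.7 152.1] 0.67 [ 0.6017 -0.1782  0.09  ]  
side mid_top [333.5 171.9] 0.7 [ 0.6095 -0.094   0.09  ]  
side far_top [306.2 187.2] 0.66 [ 0.6249 -0.0262  0.09  ]  
side gauge_grip [415.2 208.6] 0.66 [0.3807 0.0014 0.2133] gauge err [-0.0438  0.1196]
wrist gauge_grip [316.2 197.4] 0.55 [ 0.3942 -0.1157  0.2133] gauge err [-0.0304  0.0025]
scene mid-end 0.0786669175989668 far-mid 0.06825652139256713 TCP rel end/mid/far [np.float64(0.033178991439048525), np.float64(-0.045487926159918264), np.float64(-0.11374444755248539)]
side mid-end 0.0845167871894289 far-mid 0.06916744179944986 TCP rel end/mid/far [np.float64(0.0383661118837236), np.float64(-0.046150675305705297), np.float64(-0.11531811710515516)]
wrist mid-end nan far-mid nan TCP rel end/mid/far [np.float64(nan), np.float64(nan), np.float64(nan)]
end_top (array([ 0.59976171, -0.17292916,  0.08849376]), array([7.09034039e-06]))
mid_top (array([ 0.60898395, -0.09770676,  0.08573734]), array([5.34185103e-07]))
far_top (array([ 0.61975099, -0.02261313,  0.09394125]), array([1.49050944e-05]))
gauge_grip (array([ 0.42233589, -0.12017279,  0.07013628]), array([7.57700223e-06]))
```

View pics/l6.png

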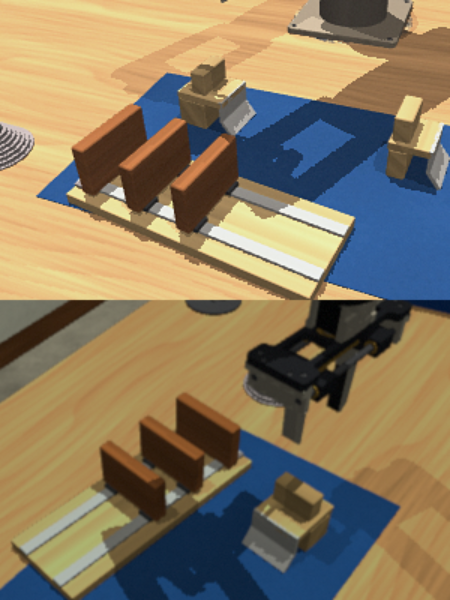

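```bash
python3 -c "
from plant import robot
print(robot.close_job(), robot.read_state()['t'])"
```

```text
the job is handed in; nothing more can be done
the job is handed in; nothing more can be done
```

Both slots are set with the wide gauge. It stands upright and released on the bench, and the job was handed in after about 25.5 s of the 51 s.

- **First slot:** I drew the middle divider along with the gauge's lip until the block met the fixed end board. The force rose from about 5 N to 16 N at that point, and I then lifted the gauge straight out.
- **Second slot:** I drew the far divider the same way until the force just began to rise, to 7.6 N. That happened within about 1 mm of where I expected it, so the middle divider should not have been pushed. By the contact positions and the gauge's size, both slots should be 53 mm (board centres 73 mm apart).
- **Last checks:** Triangulating from the scene and side cameras gave board centres about 76 mm apart in both slots, inside the 60 to 82 mm limit. The gauge's grip was at about 70 mm height, and the picture shows it upright on the bench with the gripper clear.
- **What disagreed:** The single-camera readings were noisy. They gave 79 and 84.5 mm for the first slot and 68 and 69 mm for the second. The 84.5 mm, from the side camera, lies outside the limit. I took it as an error in locating the end board, since the contact forces, the triangulation and the earlier readings (71 to 80 mm) all disagree with it.

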